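# Find the loaded drill case and slide it into its stand

### The job

Two of the three identical closed drill cases on the bench are empty and one is loaded: lift them to find the loaded one by its weight, and slide that one into the wide bay of the stand, under the keeper strap and fully home against the end stop. Leave the two empty cases standing upright on the bench, let no case tip over, and leave everything else where it is.

Things in the scene. Friction and masses are not known exactly. Their poses are not given: they have to be found in the camera images.
- case_a_mid (a point): one of 3 identical closed grey drill cases (130 long x 32 thick x 100 high mm) standing on the bench on their long narrow side; tips easily if bumped. Point: its centre; x along the length, y across the thickness, z up. Ends alike. Empty: about 0.24 kg (0.20-0.29); loaded: about 0.67 kg (0.56-0.78), weight central; any may be the loaded one. Grip across the 32 mm near the top.
- case_b_mid (a point): one of 3 identical closed grey drill cases (130 long x 32 thick x 100 high mm) standing on the bench on their long narrow side; tips easily if bumped. Point: its centre; x along the length, y across the thickness, z up. Ends alike. Empty: about 0.24 kg (0.20-0.29); loaded: about 0.67 kg (0.56-0.78), weight central; any may be the loaded one. Grip across the 32 mm near the top.
- case_c_mid (a point): one of 3 identical closed grey drill cases (130 long x 32 thick x 100 high mm) standing on the bench on their long narrow side; tips easily if bumped. Point: its centre; x along the length, y across the thickness, z up. Ends alike. Empty: about 0.24 kg (0.20-0.29); loaded: about 0.67 kg (0.56-0.78), weight central; any may be the loaded one. Grip across the 32 mm near the top.
- stand: fixed aluminium stand left of the vice, base plate 200 (x) x 80 x 8 mm; origin under it, midway along x. x points into the bays from their open front, y left, z up. Case bay: upright slot centred on y=0, 36 mm wide, floor z=8, walls to z=48 with flared lips to 58, x=-88 to the end stop at x=+92 mm, open above and in front. The second bay (centre y=33.5) is 21 mm wide: too narrow
- strap (a point): centre of the underside of the keeper strap over the bay's far end (stand's x=68 to 92, z=112 to 118 mm, cheeks equally high at its sides). It stops a case being lowered in at its final place: set the case on the bay's floor some 35 to 45 mm nearer the open front, then slide it under the strap to the stop
- bay_home (a point): where a case's centre lies when fully home against the stop: x=27, y=0, z=58 mm in the stand's frame, same axes as the stand; not a visible thing. The fixed bench vice, 155 mm high above the bench, stands between this and the cases: carry over or round it
- speed_sensor: black speed sensor with a pale tip, 84 x 22 x 20 mm, lying; bystander, to be left alone; origin at the centre of its underside
- spanner_13: small combination spanner, 186 x 24 x 5 mm, lying flat; bystander, to be left alone; origin at the centre of its underside
- bearing_a: ball bearing, 52 mm across, 15 mm high, lying flat; bystander, to be left alone; origin at the centre of its underside

How it is judged (in metres and radians):
On the way:
1. a case is lifted clear of the bench (height (world z) of any of case_a_mid, case_b_mid, case_c_mid above 0.065 m), for 0.2 s.
At the end, for the whole second after the job is handed in: The loaded case stands upright (within 3.4 degrees) on the floor of the wide bay, its end within 5 mm of the stop, in line with the bay within 3.4 degrees, at rest with its weight (over 4.2 N) on the stand; both empty cases stand upright (within 4.6 degrees) on the bench, at rest (((x of case_a_mid in the frame of stand between 0.022 and 0.032 m and y of case_a_mid in the frame of stand between -0.004 and 0.004 m and z of case_a_mid in the frame of stand between 0.054 and 0.0615 m and angle between the x axis of case_a_mid and the x axis of bay_home, either way round below 0.06 rad and angle between case_a_mid's own z axis and vertical below 0.06 rad and contact force between case_a and stand above 4.2 N and linear speed of each of case_a, case_b, case_c below 0.02 m/s and height (world z) of case_b_mid between 0.045 and 0.055 m and angle between each of case_b_mid, case_c_mid's own z axis and vertical below 0.08 rad and height (world z) of case_c_mid between 0.045 and 0.055 m) or (x of case_b_mid in the frame of stand between 0.022 and 0.032 m and y of case_b_mid in the frame of stand between -0.004 and 0.004 m and z of case_b_mid in the frame of stand between 0.054 and 0.0615 m and angle between the x axis of case_b_mid and the x axis of bay_home, either way round below 0.06 rad and angle between case_b_mid's own z axis and vertical below 0.06 rad and contact force between case_b and stand above 4.2 N and linear speed of each of case_b, case_a, case_c below 0.02 m/s and height (world z) of case_a_mid between 0.045 and 0.055 m and angle between each of case_a_mid, case_c_mid's own z axis and vertical below 0.08 rad and height (world z) of case_c_mid between 0.045 and 0.055 m) or (x of case_c_mid in the frame of stand between 0.022 and 0.032 m and y of case_c_mid in the frame of stand between -0.004 and 0.004 m and z of case_c_mid in the frame of stand between 0.054 and 0.0615 m and angle between the x axis of case_c_mid and the x axis of bay_home, either way round below 0.06 rad and angle between case_c_mid's own z axis and vertical below 0.06 rad and contact force between case_c and stand above 4.2 N and linear speed of each of case_c, case_a, case_b below 0.02 m/s and height (world z) of case_a_mid between 0.045 and 0.055 m and angle between each of case_a_mid, case_b_mid's own z axis and vertical below 0.08 rad and height (world z) of case_b_mid between 0.045 and 0.055 m))); the robot touches nothing.
It fails at once if a case is tipped over (more than 30 degrees) (angle between any of case_a_mid, case_b_mid, case_c_mid's own z axis and vertical above 0.52 rad).
It fails at once if a bystander is shoved more than 30 mm from its place (distance of any of speed_sensor, spanner_13, bearing_a from where it was at the start of the episode above 0.03 m).
It also fails if it takes over 72 s, if anything falls off the work surface, if the arm or the gripper's body presses on something with over 40 N, if the wrist force passes 120 N, or if a joint passes its speed limit or range.

### The arm

A 7-joint arm with a two-finger parallel gripper is mounted at the origin on a cart in front of the work surface, level with it; the furniture and walls round the work are solid. World frame = base frame: x ahead of the robot, y to its left, z up, the work surface at z = 0. Lengths are in mm, angles in rad, forces in N, time in s.
With the tool pointing down it reaches from about 425 to 925 mm from the base axis. Payload 6.8 kg.
Tool frame: the origin (TCP) lies midway between the tips of the shut fingers; the grasp point (between the pads) lies env.hold_point_z behind it (env.hold_point_z is the distance from the TCP to the grasp point, in mm); z points along the fingers, y is the line along which they close (so a half turn about z gives the same grasp; the last joint's range is limited). The gripper opens to 88 mm and grips with 3 to 60 N. Pads are 20 mm wide; open, the fingers measure 115 mm over their backs; the gripper's body (75 mm by 178 mm) begins 61 mm behind the grasp point.
Start: joints at [-1.353, 0.477, 0.022, 1.555, -0.011, 1.109, -0.083], TCP at [216.042, 639.51, 222.664] pointing down, gripper open.
Joint ranges: [-2.96, 2.96], [-0.34, 2.1], [-1.41, 1.46], [0.24, 2.44], [-1.37, 4.51], [0.17, 1.92], [-2.96, 2.96]. Speed limits (rad/s): [2.39, 2.39, 3.14, 3.14, 3.14, 3.14, 3.14].

### API

Orientations are given as a rotation vector (axis times angle).
In Python, from station import env, cams gives the robot as it stands.
- The arm moves only by the tool move_arm, never from a script. Its argument "steps" is a list of rows, each an object of numbers: "dx", "dy", "dz": the shift along the tool's x, y, z in cm; "ax", "ay", "az": the turn, a rotation vector about the tool's x, y, z in rad. In form: [{"dx": .., "dy": .., "dz": .., "ax": .., "ay": .., "az": ..}, ...]. A call has 1 to 20 rows; each row shifts and turns the commanded pose from where the row before left it, along the tool's axes as they then stand; what a row does not reach is not made up. A row lasts 1/12 s, in which the tool goes at most 41.7 mm and 7.16 degrees, less where a joint would pass 70% of its speed; a pose out of reach is approached as far as the arm can. A call with a gripper value outside its range is refused whole. "hand" is the closure, from -1 (fully open) to 1 (shut), set as the call begins (left out, the last holds). The fingers move at their own pace and stop on an object; "newtons" is the grip in N (left out, the last holds). Time passes only in rows, so rows that do not move let the fingers close. It gives the time, the measured TCP pose, the force, the opening and the grip force at its end, in the units of the state.
- env.sense(): the state, without advancing time (a new reading comes with each control period).
- cams.get_image(name): name is "side" or "top" or "wrist"; returns the picture (480x640x3 uint8, red, green, blue); there is no depth.
- cams.get_calibration(name): a dict with "mtx" (3x3 intrinsics, pixels), "R" (3x3) and "t" (3): a world point X has camera coordinates R X + t. Camera axes: x right, y down, z forward; pixel columns grow to the right and rows downward; lengths in mm; the calibration is good to about 2 mm. The wrist camera is an equidistant fisheye: a pixel r from the principal point sees the ray r / f radians off the axis. A picture is of the moment at which its call begins: read the wrist's pose just before it. get_calibration takes no time and is no camera call; for the wrist camera it gives the pose at the moment of the call.
- env.sign_off(): hands the job in; it is judged then, once.
The state is a dict: "t": time; "joint_pos": joint angles; "dq": joint speeds; "joint_torque": joint torques, N m; "position": TCP position; "tcp_rot": TCP orientation; "contact_force": force on the tool from outside, world axes, zero at the start; "wrist_torque": the same for the moment, N m; "opening": finger opening in mm; "grip_force": force on a finger pad.
Only numpy, scipy, OpenCV 4.12 (cv2) and the standard library are available. Lean on these libraries where they do the work, as an engineer would, in place of code of your own. Each camera call takes 0.05 s, during which the arm holds its last target. There are 200 camera calls.

## Working session

There is one attempt and no reset: what is moved stays moved. The work goes in short steps, Python scripts to look and compute and a tool call to move; the robot and the scene stay as the last step left them, time stands still between calls to the robot, and variables do not carry over. Pictures are saved under pics/ and viewed, at most 10 in all, crops included, and the job is handed in when it is done.

Besides the shell and the picture viewer there is one more tool, called after "Request:" by a JSON object that holds its "name" and its "arguments". move_arm: Moves the arm, as the interface text tells. Its arguments: {"type":"object","properties":{"steps":{"type":"array","items":{"type":"object","properties":{"dx":{"type":"number"},"dy":{"type":"number"},"dz":{"type":"number"},"ax":{"type":"number"},"ay":{"type":"number"},"az":{"type":"number"}}}},"hand":{"type":"number"},"newtons":{"type":"number"}},"required":["steps"]}

```bash
mkdir -p pics; ls; python3 - <<'E'
from station import env, cams
import cv2
for n in ("top","side"):
    cv2.imwrite(f"pics/{n}0.png", cams.get_image(n)[:,:,::-1])
    c=cams.get_calibration(n); print(n,c["mtx"].tolist(),(-c["R"].T@c["t"]).round(0),c["R"].round(3).tolist())
s=env.sense(); print(s, env.hold_point_z)
E
```

```text
pics
top [[573.4961063814185, 0.0, 310.9624802239359], [0.0, 573.4961063814185, 246.52461512575113], [0.0, 0.0, 1.0]] [ 476.   91. 1122.] [[0.03, -0.999, -0.016], [-0.997, -0.029, -0.074], [0.073, 0.018, -0.997]]
side [[438.20312837239265, 0.0, 317.8981101260191], [0.0, 438.20312837239265, 234.1648730844183], [0.0, 0.0, 1.0]] [ 153. -598.  483.] [[0.881, -0.472, 0.028], [-0.176, -0.383, -0.907], [0.439, 0.794, -0.421]]
{'t': 0.1, 'joint_pos': array([-1.35307396,  0.47770248,  0.02235157,  1.55633498, -0.0115333 ,
        1.10930203, -0.08309566]), 'dq': array([ 0.00019358, -0.00057687,  0.00185438, -0.00205163, -0.00018476,
        0.00122426,  0.00114822]), 'joint_torque': array([ 4.29223073e-03, -5.84091139e+01,  1.53964821e+00, -2.73312271e+01,
       -5.42253884e-02,  1.30755673e-02,  4.81718473e-05]), 'position': array([215.89302223, 638.97283945, 221.79657028]), 'tcp_rot': array([-5.09508888e-01, -3.09982540e+00,  2.52869681e-03]), 'contact_force': array([-0.00982186,  0.62279268,  0.45636176]), 'wrist_torque': array([ 0.00930635, -0.05819596,  0.02590417]), 'grip_force': 0.0, 'opening': 88.01481983704555} 18.700000000000003
```

View pics/top0.png

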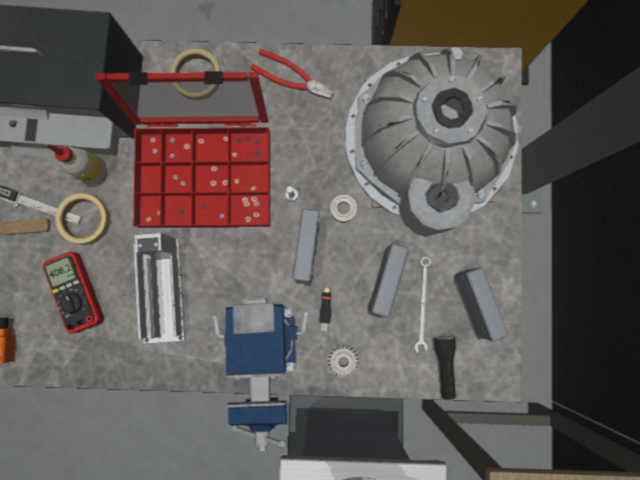

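View pics/side0.png

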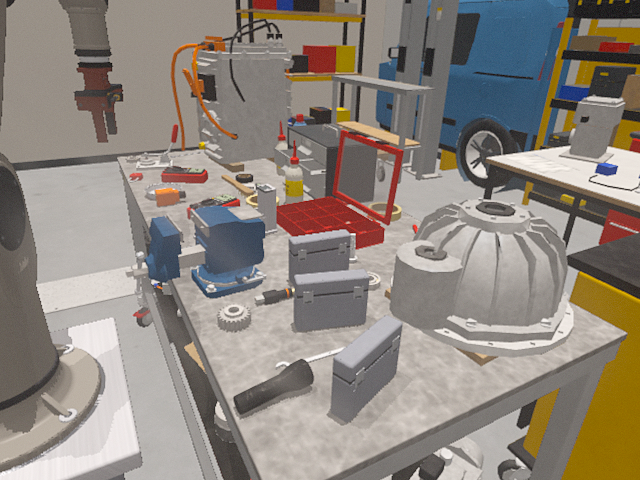

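The top picture shows the cases at about (307,245), (388,280) and (482,303). The stand is at (160,288) with its strap end at (155,242), and the vice is between them at (258,340). I'll zoom in to get the corners.

```bash
python3 - <<'E'
import cv2, numpy as np
im=cv2.imread("pics/top0.png")
a=cv2.resize(im[195:350,285:515],None,fx=3.4,fy=3.4,interpolation=cv2.INTER_CUBIC)
b=cv2.resize(im[225:350,120:200],None,fx=4.6,fy=4.6,interpolation=cv2.INTER_CUBIC)
cv2.imwrite("pics/ca.png",a);cv2.imwrite("pics/cb.png",b)
E
```

```text
(no output)
```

View pics/ca.png

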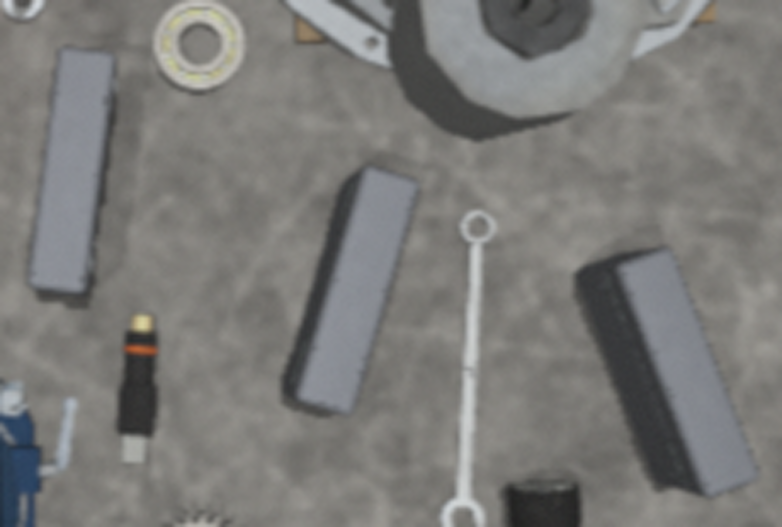

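View pics/cb.png

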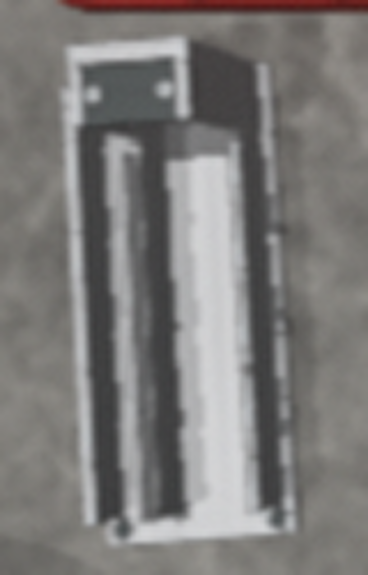

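The crops show the case tops clearly, with corners good to about 1 px. The dark strap plate is centred near crop (130,92), and the base plate's right edge runs from (262,65) to (297,532). Next I'll convert these to world positions.

```bash
cat > h.py <<'E'
from station import env, cams
import numpy as np, cv2
from scipy.spatial.transform import Rotation as Ro
def ray(name,uv,z,c=None):
    c=c or cams.get_calibration(name); K=c["mtx"]
    p=np.array([(uv[0]-K[0,2])/K[0,0],(uv[1]-K[1,2])/K[1,1],1.])
    if name=="wrist":
        r=np.hypot(*p[:2]); p=np.array([*(p[:2]/r*np.sin(r)),np.cos(r)])
    o=-c["R"].T@c["t"]; d=c["R"].T@p
    return (o+d*(z-o[2])/d[2])[:2]
def tool():
    s=env.sense(); R=Ro.from_rotvec(s["tcp_rot"]).as_matrix()
    return s,R
def go(xyz,yaw=None):
    "needed shift (cm) in tool axes and turn (rad) to put tool y at heading yaw mod pi, pointing down"
    s,R=tool(); d=R.T@(np.array(xyz)-s["position"])/10
    a=0
    if yaw is not None:
        cur=np.arctan2(R[1,1],R[0,1]); a=-((yaw-cur+np.pi/2)%np.pi-np.pi/2)
    print("t",round(s["t"],2),"pos",s["position"].round(1),"yawY",np.arctan2(R[1,1],R[0,1]).round(4),"tilt",R[2].round(4),"d",d.round(2),"turn",round(a,4))
E
python3 - <<'E'
from h import *
f=lambda u,v,s,x,y:((u+.5)/s-.5+x,(v+.5)/s-.5+y)
for n,P in dict(A=[(62,48),(115,52),(85,295),(32,290)],B=[(368,168),(418,182),(350,413),(298,403)],C=[(618,260),(668,248),(758,480),(710,497)]).items():
    W=np.array([ray("top",f(*p,3.4,285,195),100) for p in P])
    ax=W[0]+W[1]-W[2]-W[3]
    print(n,W.mean(0).round(1),"yaw",np.arctan2(ax[1],ax[0]).round(4),np.hypot(*ax)/2,[np.hypot(*(W[i]-W[j])).round(1) for i,j in((0,1),(2,3))])
for n,p,z in (("FR",(297,532),8),("FL",(105,543),8),("BR",(262,65),8),("strap",(130,92),118),("s1",(80,62),118),("s2",(175,58),118),("s3",(178,118),118),("s4",(82,124),118)):
    print(n,ray("top",f(*p,4.6,120,225),z).round(1))
c=cams.get_calibration("wrist"); s,R=tool()
print("wrist cam", (-c["R"].T@c["t"]).round(1), c["R"].round(3).tolist(), c["mtx"].round(1).tolist(), R.round(3).tolist())
E
```

```text
A [553.4 118.2] yaw -0.092 128.87256447265148 [np.float64(28.1), np.float64(27.9)]
B [494.7 -32.7] yaw -0.2669 127.08431009662571 [np.float64(27.1), np.float64(27.4)]
C [ 458.5 -204.3] yaw 0.3807 129.0820554681564 [np.float64(26.8), np.float64(26.4)]
FR [368.7 350.8]
FL [361.6 431.6]
BR [565.  374.9]
strap [544.3 397.2]
s1 [555.3 417.1]
s2 [557.9 380.5]
s3 [534.9 378.2]
s4 [531.5 415.1]
wrist cam [139.1 664.3 384.1] [[0.321, 0.947, -0.001], [0.905, -0.307, 0.296], [0.28, -0.096, -0.955]] [[371.6, 0.0, 324.8], [0.0, 371.6, 241.2], [0.0, 0.0, 1.0]] [[-0.947, 0.32, -0.0], [0.32, 0.947, -0.002], [-0.0, -0.002, -1.0]]
```

```bash
python3 - <<'E'
from h import *
go([430,375,260],1.479)
E
```

```text
t 0.1 pos [215.9 639.  221.8] yawY 1.245 tilt [-1.0e-04 -1.6e-03 -1.0e+00] d [-28.73 -18.16  -3.79] turn -0.234
```

Request:
{"name": "move_arm", "arguments": {"steps": [{"dx":-2.0,"dy":-1.3,"dz":-0.4},{"dx":-3,"dy":-1.9,"dz":-0.4},{"dx":-3,"dy":-1.9,"dz":-0.4},{"dx":-3,"dy":-1.9,"dz":-0.4},{"dx":-3,"dy":-1.9,"dz":-0.4},{"dx":-3,"dy":-1.9,"dz":-0.4},{"dx":-3,"dy":-1.9,"dz":-0.4},{"dx":-3,"dy":-1.9,"dz":-0.4},{"dx":-3,"dy":-1.9,"dz":-0.4},{"dx":-2,"dy":-1.3,"dz":-0.2,"az":-0.08},{"dx":-0.7,"dy":-0.4,"az":-0.08},{"az":-0.074},{}], "hand": -1, "newtons": 40}}

```text
validation failed for argument at $.st...
```

```bash
python3 - <<'E'
from h import *
import pickle
c=cams.get_calibration("wrist"); im=cams.get_image("wrist")
pickle.dump(c,open("wc.pkl","wb")); cv2.imwrite("pics/w0.png",im[:,:,::-1])
go([553.4,118.2,220],1.479)
# expected vice corner
print(ray("top",(270,298),155),ray("top",(302,315),130))
E
```

```text
t 0.15 pos [215.9 639.1 222. ] yawY 1.245 tilt [-1.0e-04 -1.3e-03 -1.0e+00] d [-48.64 -38.55   0.25] turn -0.234
[457.80133963 174.9702556 ] [429.89549677 120.99885654]
```

View pics/w0.png

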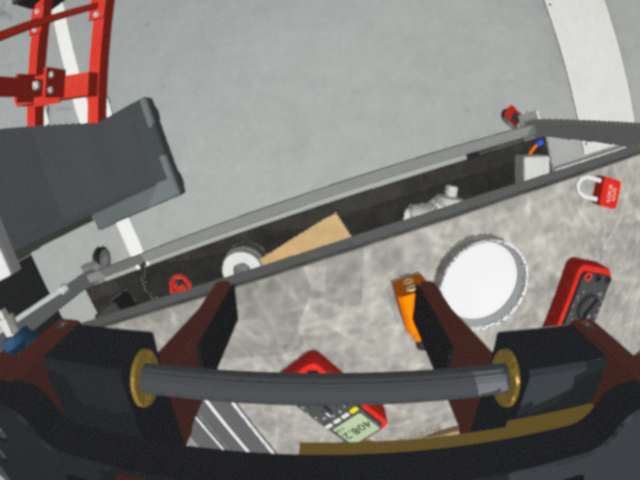

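The move was refused, so the arm hasn't moved and that picture shows only the start view. I'll resend with complete rows.

Request:
{"name": "move_arm", "arguments": {"steps": [{"dx":-2.0,"dy":-1.3,"dz":-0.4,"ax":0,"ay":0,"az":0},{"dx":-3,"dy":-1.9,"dz":-0.4,"ax":0,"ay":0,"az":0},{"dx":-3,"dy":-1.9,"dz":-0.4,"ax":0,"ay":0,"az":0},{"dx":-3,"dy":-1.9,"dz":-0.4,"ax":0,"ay":0,"az":0},{"dx":-3,"dy":-1.9,"dz":-0.4,"ax":0,"ay":0,"az":0},{"dx":-3,"dy":-1.9,"dz":-0.4,"ax":0,"ay":0,"az":0},{"dx":-3,"dy":-1.9,"dz":-0.4,"ax":0,"ay":0,"az":0},{"dx":-3,"dy":-1.9,"dz":-0.4,"ax":0,"ay":0,"az":0},{"dx":-3,"dy":-1.9,"dz":-0.4,"ax":0,"ay":0,"az":0},{"dx":-2,"dy":-1.3,"dz":-0.2,"ax":0,"ay":0,"az":-0.08},{"dx":-0.7,"dy":-0.4,"dz":0,"ax":0,"ay":0,"az":-0.08},{"dx":0,"dy":0,"dz":0,"ax":0,"ay":0,"az":-0.074},{"dx":0,"dy":0,"dz":0,"ax":0,"ay":0,"az":0}], "hand": -1, "newtons": 40}}

```text
t: 1.23
position: [430.7, 374.6, 260.5]
tcp_rot: [-0.143, -3.138, 0.0]
contact_force: [-0.3, 0.0, 0.4]
opening: 88.1
grip_force: 0.0
```

```bash
python3 - <<'E'
from h import *
import pickle
c=cams.get_calibration("wrist"); im=cams.get_image("wrist")
pickle.dump(c,open("wc.pkl","wb")); cv2.imwrite("pics/w1.png",im[:,:,::-1])
go([553.4,118.2,220],1.479)
E
```

```text
t 1.28 pos [430.2 375.3 260.5] yawY 1.4769 tilt [ 4.e-04 -1.e-04 -1.e+00] d [-14.68 -24.45   4.05] turn -0.0021
```

View pics/w1.png

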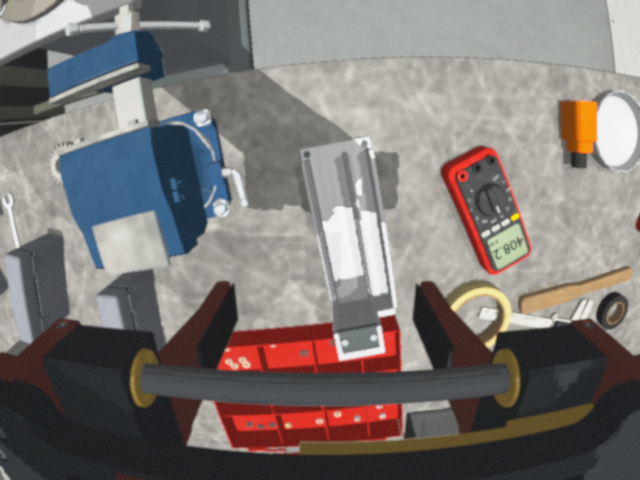

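The wrist view shows the stand from its front corners at (302,152) and (368,138) to its strap at (360,343), with the fingers clear of it. I'll enlarge both ends for lip and strap pixels.

```bash
python3 - <<'E'
import cv2, numpy as np
im=cv2.imread("pics/w1.png")
r=lambda a:cv2.resize(a,(400,600),interpolation=cv2.INTER_CUBIC)
cv2.imwrite("pics/w1z.png",np.hstack([r(im[130:250,300:380]),r(im[245:365,320:400])]))
E
```

```text
(no output)
```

View pics/w1z.png

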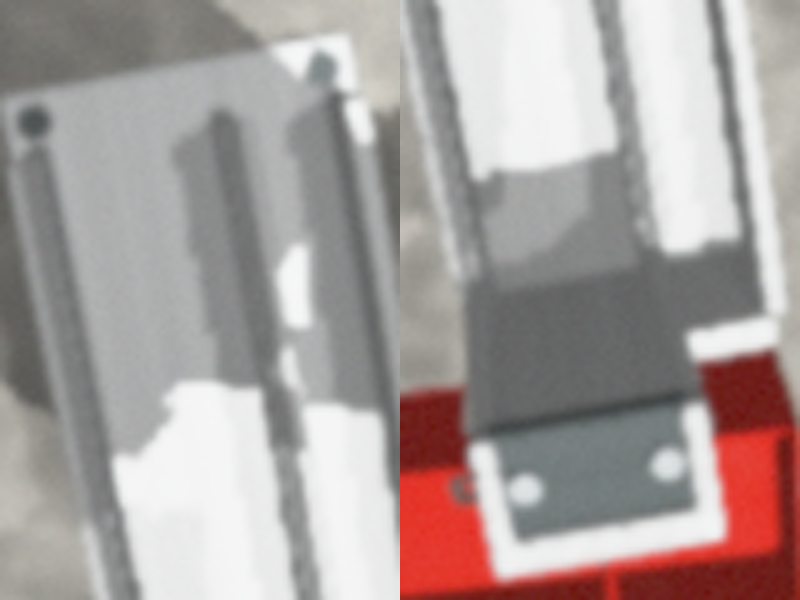

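The zoom gives four features:
- Plate front corners at (5,97) and (350,35).
- Foot of the end stop at (480,295) to (638,262).
- Strap top corners at (492,442), (680,405), (695,510) and (520,540).
- Bay floor edges, also visible.

I'll fit the stand pose to these points.

```bash
python3 - <<'E'
from h import *
import pickle
from scipy.optimize import least_squares
c=pickle.load(open("wc.pkl","rb"))
q=lambda u,v:((u+.5)/5-.5+(300 if u<400 else 240),(v+.5)/5-.5+(130 if u<400 else 245))
obs=[("plateR",(5,97),8),("plateL",(350,35),8),("stopR",(480,295),8),("stopL",(638,262),8),("s1",(492,442),118),("s2",(680,405),118),("s3",(695,510),118),("s4",(520,540),118)]
W={n:ray("wrist",q(*p),z,c) for n,p,z in obs}
for n in W: print(n,W[n].round(1))
mod={"stopR":(92,-18),"stopL":(92,18),"s1":(68,-18),"s2":(68,18),"s3":(92,18),"s4":(92,-18)}
def T(p,m): return p[:2]+np.array([[np.cos(p[2]),-np.sin(p[2])],[np.sin(p[2]),np.cos(p[2])]])@m
def res(p):
    r=[T(p,np.array(mod[n]))-W[n] for n in mod]
    # front plate edge: stand x=-100 only
    R=np.array([np.cos(p[2]),np.sin(p[2])])
    r+=[[ (W[n]-p[:2])@R+100,0] for n in("plateR","plateL")]
    return np.ravel(r)
s=least_squares(res,[465,388,.11]); print(s.x.round(3),s.fun.round(1))
p=s.x
for n in("plateR","plateL"):
    d=W[n]-p[:2];print(n,"stand y",-np.sin(p[2])*d[0]+np.cos(p[2])*d[1])
for x in(27,-13,-60): print(x,T(p,np.array([x,0])).round(1))
E
```

```text
plateR [369.1 352.4]
plateL [362.  429.8]
stopR [560.3 375.1]
stopL [555.1 414.9]
s1 [536.3 376.4]
s2 [532.  412.5]
s3 [556.4 414.7]
s4 [559.6 380.1]
[4.66366e+02 3.87441e+02 9.70000e-02] [-0.6  3.4  1.  -0.6 -0.5 -0.2  0.3 -0.5 -0.3 -0.4  0.  -1.6 -0.2  0.
  0.2  0. ]
plateR stand y -25.400306651178585
plateL stand y 52.314913769489095
27 [493.2 390.1]
-13 [453.4 386.2]
-60 [406.6 381.6]
```

Request:
{"name": "move_arm", "arguments": {"steps": [{"dx":-1.0,"dy":-1.6,"dz":0,"ax":0,"ay":0,"az":0},{"dx":-1.7,"dy":-2.8,"dz":0,"ax":0,"ay":0,"az":0},{"dx":-1.7,"dy":-2.8,"dz":0,"ax":0,"ay":0,"az":0},{"dx":-1.7,"dy":-2.8,"dz":0,"ax":0,"ay":0,"az":0},{"dx":-1.7,"dy":-2.8,"dz":0,"ax":0,"ay":0,"az":0},{"dx":-1.7,"dy":-2.8,"dz":0,"ax":0,"ay":0,"az":0},{"dx":-1.7,"dy":-2.8,"dz":0,"ax":0,"ay":0,"az":0},{"dx":-1.7,"dy":-2.8,"dz":0,"ax":0,"ay":0,"az":0},{"dx":-1.7,"dy":-2.8,"dz":0,"ax":0,"ay":0,"az":0},{"dx":-0.1,"dy":-0.4,"dz":2.0,"ax":0,"ay":0,"az":0},{"dx":0,"dy":0,"dz":3.0,"ax":0,"ay":0,"az":0},{"dx":0,"dy":0,"dz":3.0,"ax":0,"ay":0,"az":0},{"dx":0,"dy":0,"dz":3.0,"ax":0,"ay":0,"az":0},{"dx":0,"dy":0,"dz":0,"ax":0,"ay":0,"az":0}]}}

```text
t: 2.45
position: [550.1, 119.2, 145.3]
tcp_rot: [-0.145, -3.129, 0.005]
contact_force: [-1.5, -0.5, -0.9]
opening: 87.9
grip_force: 0.0
```

```bash
python3 - <<'E'
from h import *
go([553.4,118.2,66],1.479)
im=cams.get_image("wrist"); cv2.imwrite("pics/w2.png",im[:,:,::-1])
E
```

```text
t 2.45 pos [550.1 119.2 145.3] yawY 1.4783 tilt [ 0.0088 -0.0038 -1.    ] d [-0.4  -0.03  7.93] turn -0.0007
```

View pics/w2.png

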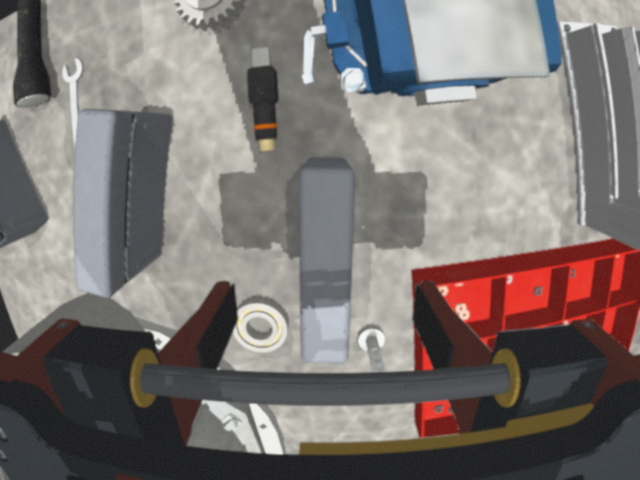

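The case is centred between the fingers, with its top face from (328,170) to (325,358). Nothing is in the way of the fingertips, so I'll descend, grip and lift a little.

Request:
{"name": "move_arm", "arguments": {"steps": [{"dx":-0.1,"dy":0,"dz":2.5,"ax":0,"ay":0,"az":0},{"dx":-0.1,"dy":0,"dz":2.5,"ax":0,"ay":0,"az":0},{"dx":0,"dy":0,"dz":2.0,"ax":0,"ay":0,"az":0},{"dx":0,"dy":0,"dz":0.9,"ax":0,"ay":0,"az":0},{"dx":0,"dy":0,"dz":0,"ax":0,"ay":0,"az":0}]}}

```text
t: 2.92
position: [555.9, 119.5, 71.4]
tcp_rot: [-0.144, -3.137, 0.001]
contact_force: [0.4, 0.8, -0.5]
opening: 87.8
grip_force: 0.0
```

Request:
{"name": "move_arm", "arguments": {"steps": [{"dx":0,"dy":0,"dz":0,"ax":0,"ay":0,"az":0},{"dx":0,"dy":0,"dz":0,"ax":0,"ay":0,"az":0},{"dx":0,"dy":0,"dz":0,"ax":0,"ay":0,"az":0},{"dx":0,"dy":0,"dz":0,"ax":0,"ay":0,"az":0},{"dx":0,"dy":0,"dz":0,"ax":0,"ay":0,"az":0},{"dx":0,"dy":0,"dz":0,"ax":0,"ay":0,"az":0},{"dx":0,"dy":0,"dz":0,"ax":0,"ay":0,"az":0},{"dx":0,"dy":0,"dz":0,"ax":0,"ay":0,"az":0}], "hand": 1, "newtons": 40}}

```text
t: 3.58
position: [556.1, 119.0, 71.7]
tcp_rot: [-0.144, -3.138, -0.0]
contact_force: [0.1, -0.2, -0.7]
opening: 38.0
grip_force: 0.0
```

Request:
{"name": "move_arm", "arguments": {"steps": [{"dx":0,"dy":0,"dz":0.5,"ax":0,"ay":0,"az":0},{"dx":0,"dy":0,"dz":0,"ax":0,"ay":0,"az":0},{"dx":0,"dy":0,"dz":0,"ax":0,"ay":0,"az":0},{"dx":0,"dy":0,"dz":0,"ax":0,"ay":0,"az":0}]}}

```text
t: 3.92
position: [557.0, 118.6, 67.4]
tcp_rot: [0.145, 3.137, 0.0]
contact_force: [-0.9, -1.3, 9.8]
opening: 31.4
grip_force: 39.9
```

Request:
{"name": "move_arm", "arguments": {"steps": [{"dx":0,"dy":0,"dz":-1.0,"ax":0,"ay":0,"az":0},{"dx":0,"dy":0,"dz":-1.0,"ax":0,"ay":0,"az":0},{"dx":0,"dy":0,"dz":-0.5,"ax":0,"ay":0,"az":0},{"dx":0,"dy":0,"dz":0,"ax":0,"ay":0,"az":0},{"dx":0,"dy":0,"dz":0,"ax":0,"ay":0,"az":0},{"dx":0,"dy":0,"dz":0,"ax":0,"ay":0,"az":0},{"dx":0,"dy":0,"dz":0,"ax":0,"ay":0,"az":0}]}}

```text
t: 4.5
position: [555.8, 119.0, 91.2]
tcp_rot: [-0.144, -3.138, 0.0]
contact_force: [-0.8, -0.9, -2.2]
opening: 31.6
grip_force: 39.9
```

A weighs about 2 N, so it is empty. I'll set it down.

Request:
{"name": "move_arm", "arguments": {"steps": [{"dx":0,"dy":0,"dz":1.2,"ax":0,"ay":0,"az":0},{"dx":0,"dy":0,"dz":0.8,"ax":0,"ay":0,"az":0},{"dx":0,"dy":0,"dz":0.3,"ax":0,"ay":0,"az":0},{"dx":0,"dy":0,"dz":0.1,"ax":0,"ay":0,"az":0},{"dx":0,"dy":0,"dz":0,"ax":0,"ay":0,"az":0}]}}

```text
t: 4.92
position: [554.9, 118.7, 67.4]
tcp_rot: [-0.145, -3.135, 0.001]
contact_force: [-5.6, -0.5, 8.2]
opening: 31.9
grip_force: 40.0
```

Request:
{"name": "move_arm", "arguments": {"steps": [{"dx":0,"dy":0,"dz":0,"ax":0,"ay":0,"az":0},{"dx":0,"dy":0,"dz":0,"ax":0,"ay":0,"az":0},{"dx":0,"dy":0,"dz":0,"ax":0,"ay":0,"az":0},{"dx":0,"dy":0,"dz":0,"ax":0,"ay":0,"az":0}], "hand": -1}}

```text
t: 5.25
position: [556.2, 119.1, 67.4]
tcp_rot: [-0.144, -3.138, 0.0]
contact_force: [0.2, 0.9, -0.5]
opening: 54.6
grip_force: 0.0
```

```bash
python3 - <<'E'
from h import *
go([494.7,-32.7,66],-0.267+np.pi/2)
E
```

```text
t 5.25 pos [556.2 119.1  67.4] yawY 1.4791 tilt [ 0. -0. -1.] d [  4.74 -15.68   0.14] turn 0.1753
```

Request:
{"name": "move_arm", "arguments": {"steps": [{"dx":0,"dy":0,"dz":-2.0,"ax":0,"ay":0,"az":0},{"dx":0,"dy":0,"dz":-3.0,"ax":0,"ay":0,"az":0},{"dx":0,"dy":0,"dz":-3.0,"ax":0,"ay":0,"az":0},{"dx":0,"dy":0,"dz":-1.0,"ax":0,"ay":0,"az":0},{"dx":0.5,"dy":-1.6,"dz":0,"ax":0,"ay":0,"az":0},{"dx":0.9,"dy":-2.9,"dz":0,"ax":0,"ay":0,"az":0},{"dx":0.9,"dy":-2.9,"dz":0,"ax":0,"ay":0,"az":0},{"dx":0.9,"dy":-2.9,"dz":0,"ax":0,"ay":0,"az":0},{"dx":0.9,"dy":-2.9,"dz":0,"ax":0,"ay":0,"az":0},{"dx":0.6,"dy":-2.5,"dz":0,"ax":0,"ay":0,"az":0.06},{"dx":0,"dy":0,"dz":0,"ax":0,"ay":0,"az":0.06},{"dx":0,"dy":0,"dz":1.0,"ax":0,"ay":0,"az":0.055},{"dx":0,"dy":0,"dz":1.5,"ax":0,"ay":0,"az":0},{"dx":0,"dy":0,"dz":0,"ax":0,"ay":0,"az":0}]}}

```text
t: 6.42
position: [491.7, -34.1, 129.5]
tcp_rot: [-0.419, -3.108, 0.003]
contact_force: [-0.6, 0.6, -0.4]
opening: 87.7
grip_force: 0.0
```

```bash
python3 - <<'E'
from h import *
go([494.7,-32.7,66],-0.267+np.pi/2)
E
```

```text
t 6.42 pos [491.7 -34.1 129.5] yawY 1.303 tilt [ 0.0054 -0.0024 -1.    ] d [-0.28  0.23  6.35] turn -0.0008
```

Request:
{"name": "move_arm", "arguments": {"steps": [{"dx":-0.1,"dy":0.1,"dz":2.0,"ax":0,"ay":0,"az":0},{"dx":0,"dy":0.1,"dz":2.2,"ax":0,"ay":0,"az":0},{"dx":0,"dy":0,"dz":1.6,"ax":0,"ay":0,"az":0},{"dx":0,"dy":0,"dz":0.5,"ax":0,"ay":0,"az":0},{"dx":0,"dy":0,"dz":0,"ax":0,"ay":0,"az":0}]}}

```text
t: 6.83
position: [494.7, -31.8, 68.3]
tcp_rot: [-0.417, -3.11, 0.002]
contact_force: [0.1, -0.4, -0.1]
opening: 87.5
grip_force: 0.0
```

Request:
{"name": "move_arm", "arguments": {"steps": [{"dx":0,"dy":0,"dz":0,"ax":0,"ay":0,"az":0},{"dx":0,"dy":0,"dz":0,"ax":0,"ay":0,"az":0},{"dx":0,"dy":0,"dz":0,"ax":0,"ay":0,"az":0},{"dx":0,"dy":0,"dz":0,"ax":0,"ay":0,"az":0},{"dx":0,"dy":0,"dz":0,"ax":0,"ay":0,"az":0},{"dx":0,"dy":0,"dz":0,"ax":0,"ay":0,"az":0},{"dx":0,"dy":0,"dz":0,"ax":0,"ay":0,"az":0},{"dx":0,"dy":0,"dz":0,"ax":0,"ay":0,"az":0},{"dx":0,"dy":0,"dz":0,"ax":0,"ay":0,"az":0},{"dx":0,"dy":0,"dz":0,"ax":0,"ay":0,"az":0},{"dx":0,"dy":0,"dz":0,"ax":0,"ay":0,"az":0},{"dx":0,"dy":0,"dz":0,"ax":0,"ay":0,"az":0}], "hand": 1}}

```text
t: 7.83
position: [496.3, -31.6, 69.7]
tcp_rot: [-0.418, -3.113, 0.0]
contact_force: [-1.2, -1.6, 2.4]
opening: 31.8
grip_force: 39.9
```

Request:
{"name": "move_arm", "arguments": {"steps": [{"dx":0,"dy":0,"dz":-1.0,"ax":0,"ay":0,"az":0},{"dx":0,"dy":0,"dz":-1.0,"ax":0,"ay":0,"az":0},{"dx":0,"dy":0,"dz":-0.5,"ax":0,"ay":0,"az":0},{"dx":0,"dy":0,"dz":0,"ax":0,"ay":0,"az":0},{"dx":0,"dy":0,"dz":0,"ax":0,"ay":0,"az":0},{"dx":0,"dy":0,"dz":0,"ax":0,"ay":0,"az":0},{"dx":0,"dy":0,"dz":0,"ax":0,"ay":0,"az":0},{"dx":0,"dy":0,"dz":0,"ax":0,"ay":0,"az":0}]}}

```text
t: 8.5
position: [496.1, -31.3, 94.3]
tcp_rot: [-0.418, -3.113, 0.0]
contact_force: [-0.2, -0.5, -7.0]
opening: 32.0
grip_force: 39.9
```

B weighs about 7 N, so it is the loaded case. I'll raise it for the carry over the vice.

Request:
{"name": "move_arm", "arguments": {"steps": [{"dx":0,"dy":0,"dz":-1.5,"ax":0,"ay":0,"az":0},{"dx":0,"dy":0,"dz":-2.5,"ax":0,"ay":0,"az":0},{"dx":0,"dy":0,"dz":-2.5,"ax":0,"ay":0,"az":0},{"dx":0,"dy":0,"dz":-2.5,"ax":0,"ay":0,"az":0},{"dx":0,"dy":0,"dz":-2.5,"ax":0,"ay":0,"az":0},{"dx":0,"dy":0,"dz":-2.5,"ax":0,"ay":0,"az":0},{"dx":0,"dy":0,"dz":-2.0,"ax":0,"ay":0,"az":0},{"dx":0,"dy":0,"dz":-1.0,"ax":0,"ay":0,"az":0},{"dx":0,"dy":0,"dz":0,"ax":0,"ay":0,"az":0}], "newtons": 50}}

```text
t: 9.25
position: [497.5, -31.4, 266.4]
tcp_rot: [0.418, 3.11, 0.002]
contact_force: [1.5, -0.6, -7.5]
opening: 31.8
grip_force: 49.9
```

```bash
python3 - <<'E'
from h import *
go([454.5,386.3,260],0.097+np.pi/2)
print(env.sense()["joint_pos"].round(2))
E
```

```text
t 9.25 pos [497.5 -31.4 266.4] yawY 1.3038 tilt [-0.0033  0.0016 -1.    ] d [15.17 39.15  0.65] turn -0.364
[-0.37  0.13  0.35  1.94 -0.05  1.07  1.3 ]
```

Request:
{"name": "move_arm", "arguments": {"steps": [{"dx":0.54,"dy":1.4,"dz":0,"ax":0,"ay":0,"az":0},{"dx":1.08,"dy":2.8,"dz":0,"ax":0,"ay":0,"az":0},{"dx":1.08,"dy":2.8,"dz":0,"ax":0,"ay":0,"az":0},{"dx":1.08,"dy":2.8,"dz":0,"ax":0,"ay":0,"az":0},{"dx":1.08,"dy":2.8,"dz":0,"ax":0,"ay":0,"az":0},{"dx":1.08,"dy":2.8,"dz":0,"ax":0,"ay":0,"az":0},{"dx":1.08,"dy":2.8,"dz":0,"ax":0,"ay":0,"az":0},{"dx":1.08,"dy":2.8,"dz":0,"ax":0,"ay":0,"az":0},{"dx":1.08,"dy":2.8,"dz":0,"ax":0,"ay":0,"az":0},{"dx":1.08,"dy":2.8,"dz":0,"ax":0,"ay":0,"az":0},{"dx":1.08,"dy":2.8,"dz":0,"ax":0,"ay":0,"az":0},{"dx":1.08,"dy":2.8,"dz":0,"ax":0,"ay":0,"az":0},{"dx":1.08,"dy":2.8,"dz":0,"ax":0,"ay":0,"az":0},{"dx":1.08,"dy":2.8,"dz":0,"ax":0,"ay":0,"az":0},{"dx":0.54,"dy":1.4,"dz":0,"ax":0,"ay":0,"az":0},{"dx":0,"dy":0,"dz":0,"ax":0,"ay":0,"az":-0.05},{"dx":0,"dy":0,"dz":0,"ax":0,"ay":0,"az":-0.08},{"dx":0,"dy":0,"dz":0,"ax":0,"ay":0,"az":-0.08},{"dx":0,"dy":0,"dz":0,"ax":0,"ay":0,"az":-0.08},{"dx":0,"dy":0,"dz":0,"ax":0,"ay":0,"az":-0.07}]}}

```text
t: 10.92
position: [453.4, 385.5, 262.3]
tcp_rot: [0.152, -3.135, 0.004]
contact_force: [-0.8, 0.1, -6.1]
opening: 31.9
grip_force: 49.9
```

Request:
{"name": "move_arm", "arguments": {"steps": [{"dx":0,"dy":0,"dz":0,"ax":0,"ay":0,"az":0},{"dx":0,"dy":0,"dz":2.0,"ax":0,"ay":0,"az":0},{"dx":0,"dy":0,"dz":3.0,"ax":0,"ay":0,"az":0},{"dx":0,"dy":0,"dz":2.0,"ax":0,"ay":0,"az":0},{"dx":0,"dy":0,"dz":0,"ax":0,"ay":0,"az":0},{"dx":0,"dy":0,"dz":0,"ax":0,"ay":0,"az":0}]}}

```text
t: 11.42
position: [453.2, 385.5, 193.0]
tcp_rot: [0.143, -3.135, 0.005]
contact_force: [-0.5, -0.4, -5.9]
opening: 31.8
grip_force: 49.9
```

```bash
python3 - <<'E'
from h import *
go([454.5,386.3,145],0.097+np.pi/2)
im=cams.get_image("wrist"); cv2.imwrite("pics/w3.png",im[:,:,::-1])
z=cv2.resize(im[20:370,120:600,::-1],None,fx=1.65,fy=1.65,interpolation=cv2.INTER_CUBIC); cv2.imwrite("pics/w3z.png",z)
E
```

```text
t 11.42 pos [453.2 385.5 193. ] yawY 1.6623 tilt [ 0.0032 -0.0028 -1.    ] d [-0.16  0.08  4.8 ] turn -0.0055
```

View pics/w3z.png

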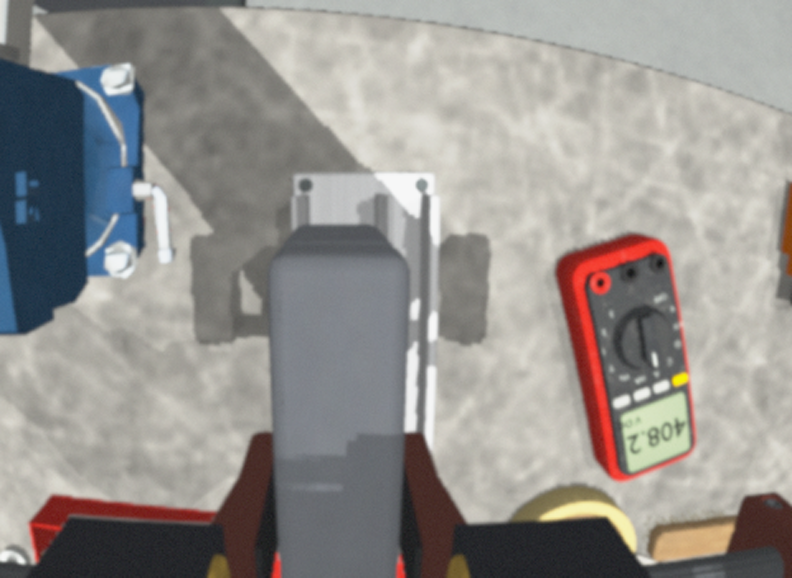

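Seen from the wrist, the held case (bottom edge from 290 to 392, centre 341) is in line with the bay (walls at about 303 and 381, centre 342). The front edge of the stand is level in the picture, so the yaw matches too. I'll lower with a 0.7 mm nudge to the left.

Request:
{"name": "move_arm", "arguments": {"steps": [{"dx":-0.1,"dy":0.07,"dz":1.5,"ax":0,"ay":0,"az":-0.004},{"dx":0,"dy":0,"dz":2.0,"ax":0,"ay":0,"az":0},{"dx":0,"dy":0,"dz":1.5,"ax":0,"ay":0,"az":0},{"dx":0,"dy":0,"dz":0.7,"ax":0,"ay":0,"az":0},{"dx":0,"dy":0,"dz":0.7,"ax":0,"ay":0,"az":0},{"dx":0,"dy":0,"dz":0.7,"ax":0,"ay":0,"az":0},{"dx":0,"dy":0,"dz":0,"ax":0,"ay":0,"az":0}]}}

```text
t: 12.05
position: [454.9, 387.5, 123.4]
tcp_rot: [0.152, -3.138, 0.0]
contact_force: [-0.7, -0.4, -7.1]
opening: 32.1
grip_force: 49.9
```

Request:
{"name": "move_arm", "arguments": {"steps": [{"dx":0,"dy":0,"dz":0.7,"ax":0,"ay":0,"az":0},{"dx":0,"dy":0,"dz":0.7,"ax":0,"ay":0,"az":0},{"dx":0,"dy":0,"dz":0,"ax":0,"ay":0,"az":0},{"dx":0,"dy":0,"dz":0,"ax":0,"ay":0,"az":0}]}}

```text
t: 12.38
position: [454.7, 387.2, 109.3]
tcp_rot: [0.152, -3.137, 0.001]
contact_force: [0.5, 0.5, -7.1]
opening: 31.8
grip_force: 49.9
```

Request:
{"name": "move_arm", "arguments": {"steps": [{"dx":0,"dy":0,"dz":0.8,"ax":0,"ay":0,"az":0},{"dx":0,"dy":0,"dz":0.8,"ax":0,"ay":0,"az":0},{"dx":0,"dy":0,"dz":0.7,"ax":0,"ay":0,"az":0},{"dx":0,"dy":0,"dz":0.4,"ax":0,"ay":0,"az":0},{"dx":0,"dy":0,"dz":0.2,"ax":0,"ay":0,"az":0},{"dx":0,"dy":0,"dz":0,"ax":0,"ay":0,"az":0},{"dx":0,"dy":0,"dz":0,"ax":0,"ay":0,"az":0}]}}

```text
t: 12.97
position: [454.9, 387.5, 80.6]
tcp_rot: [0.153, -3.138, 0.0]
contact_force: [-0.5, -0.5, -6.5]
opening: 31.5
grip_force: 49.9
```

Request:
{"name": "move_arm", "arguments": {"steps": [{"dx":0,"dy":0,"dz":0.15,"ax":0,"ay":0,"az":0},{"dx":0,"dy":0,"dz":0.1,"ax":0,"ay":0,"az":0},{"dx":0,"dy":0,"dz":0,"ax":0,"ay":0,"az":0},{"dx":0,"dy":0,"dz":0,"ax":0,"ay":0,"az":0}]}}

```text
t: 13.3
position: [454.9, 387.5, 78.3]
tcp_rot: [-0.153, 3.138, 0.0]
contact_force: [0.3, 0.2, -6.6]
opening: 31.7
grip_force: 49.9
```

Request:
{"name": "move_arm", "arguments": {"steps": [{"dx":0,"dy":0,"dz":0.1,"ax":0,"ay":0,"az":0},{"dx":-0.5,"dy":-0.03,"dz":0,"ax":0,"ay":0,"az":0},{"dx":-0.8,"dy":-0.02,"dz":0,"ax":0,"ay":0,"az":0},{"dx":-0.8,"dy":0,"dz":0,"ax":0,"ay":0,"az":0},{"dx":-0.7,"dy":0,"dz":0,"ax":0,"ay":0,"az":0},{"dx":-0.4,"dy":0,"dz":0,"ax":0,"ay":0,"az":0},{"dx":-0.2,"dy":0,"dz":0,"ax":0,"ay":0,"az":0},{"dx":0,"dy":0,"dz":0,"ax":0,"ay":0,"az":0},{"dx":0,"dy":0,"dz":0,"ax":0,"ay":0,"az":0}]}}

```text
t: 14.05
position: [489.1, 390.6, 77.7]
tcp_rot: [-0.152, 3.138, 0.001]
contact_force: [-4.6, -1.3, 3.2]
opening: 31.9
grip_force: 49.9
```

Force is small and the case is on the floor. About 5 mm remains to the stop, so I'll creep forward.

Request:
{"name": "move_arm", "arguments": {"steps": [{"dx":-0.2,"dy":0,"dz":0,"ax":0,"ay":0,"az":0},{"dx":-0.15,"dy":0,"dz":0,"ax":0,"ay":0,"az":0},{"dx":-0.1,"dy":0,"dz":0,"ax":0,"ay":0,"az":0},{"dx":0,"dy":0,"dz":0,"ax":0,"ay":0,"az":0}]}}

```text
t: 14.38
position: [492.2, 391.2, 77.7]
tcp_rot: [0.153, -3.136, -0.0]
contact_force: [-8.5, -2.0, 6.4]
opening: 31.7
grip_force: 49.9
```

Request:
{"name": "move_arm", "arguments": {"steps": [{"dx":-0.1,"dy":0,"dz":0,"ax":0,"ay":0,"az":0},{"dx":-0.1,"dy":0,"dz":0,"ax":0,"ay":0,"az":0},{"dx":0,"dy":0,"dz":0,"ax":0,"ay":0,"az":0},{"dx":0,"dy":0,"dz":0,"ax":0,"ay":0,"az":0}]}}

```text
t: 14.72
position: [492.8, 391.3, 77.7]
tcp_rot: [0.154, -3.134, 0.001]
contact_force: [-11.4, -2.5, 10.1]
opening: 32.0
grip_force: 49.9
```

Request:
{"name": "move_arm", "arguments": {"steps": [{"dx":0,"dy":0,"dz":-0.1,"ax":0,"ay":0,"az":0},{"dx":-0.2,"dy":0,"dz":0,"ax":0,"ay":0,"az":0},{"dx":-0.15,"dy":0,"dz":0,"ax":0,"ay":0,"az":0},{"dx":0,"dy":0,"dz":0,"ax":0,"ay":0,"az":0},{"dx":0,"dy":0,"dz":0,"ax":0,"ay":0,"az":0}]}}

```text
t: 15.13
position: [493.0, 391.1, 77.7]
tcp_rot: [0.157, -3.128, 0.005]
contact_force: [-18.9, -4.1, 11.8]
opening: 31.5
grip_force: 50.0
```

The case is hard against the stop: 3.5 mm of command moved it 0.2 mm. I'll relax the push, open, and retreat straight up.

Request:
{"name": "move_arm", "arguments": {"steps": [{"dx":0.2,"dy":0,"dz":0,"ax":0,"ay":0,"az":0},{"dx":0.15,"dy":0,"dz":-0.05,"ax":0,"ay":0,"az":0},{"dx":0,"dy":0,"dz":0,"ax":0,"ay":0,"az":0}]}}

```text
t: 15.38
position: [493.1, 390.9, 77.7]
tcp_rot: [0.155, -3.135, 0.002]
contact_force: [-7.4, 0.3, -2.9]
opening: 31.6
grip_force: 50.0
```

Request:
{"name": "move_arm", "arguments": {"steps": [{"dx":0,"dy":0,"dz":0,"ax":0,"ay":0,"az":0},{"dx":0,"dy":0,"dz":0,"ax":0,"ay":0,"az":0},{"dx":0,"dy":0,"dz":0,"ax":0,"ay":0,"az":0},{"dx":0,"dy":0,"dz":0,"ax":0,"ay":0,"az":0},{"dx":0,"dy":0,"dz":0,"ax":0,"ay":0,"az":0},{"dx":0,"dy":0,"dz":0,"ax":0,"ay":0,"az":0}], "hand": -1}}

```text
t: 15.88
position: [495.8, 390.9, 78.9]
tcp_rot: [-0.152, 3.137, 0.001]
contact_force: [0.5, 0.2, -0.1]
opening: 68.1
grip_force: 0.0
```

Request:
{"name": "move_arm", "arguments": {"steps": [{"dx":0,"dy":0,"dz":-1.5,"ax":0,"ay":0,"az":0},{"dx":0,"dy":0,"dz":-3.0,"ax":0,"ay":0,"az":0},{"dx":0,"dy":0,"dz":-3.0,"ax":0,"ay":0,"az":0},{"dx":0,"dy":0,"dz":-3.0,"ax":0,"ay":0,"az":0},{"dx":3.0,"dy":0,"dz":-3.0,"ax":0,"ay":0,"az":0},{"dx":3.0,"dy":0,"dz":-3.0,"ax":0,"ay":0,"az":0},{"dx":1.0,"dy":0,"dz":-1.0,"ax":0,"ay":0,"az":0},{"dx":0,"dy":0,"dz":0,"ax":0,"ay":0,"az":0},{"dx":0,"dy":0,"dz":0,"ax":0,"ay":0,"az":0}]}}

```text
t: 16.63
position: [427.1, 384.3, 252.7]
tcp_rot: [-0.153, 3.137, 0.001]
contact_force: [0.8, -1.0, -0.2]
opening: 88.0
grip_force: 0.0
```

```bash
python3 - <<'E'
from h import *
import pickle
c=cams.get_calibration("wrist"); im=cams.get_image("wrist")[:,:,::-1]; t=cams.get_image("top")[:,:,::-1]
cv2.imwrite("pics/w4.png",im); cv2.imwrite("pics/top4.png",t); pickle.dump(c,open("wc4.pkl","wb"))
r=lambda a,s:cv2.resize(a,s,interpolation=cv2.INTER_CUBIC)
# wrist crop left (400x360 px window), top crop right
cv2.imwrite("pics/fin.png",np.hstack([r(im[60:420,240:440],(333,600)),r(t[195:355,115:515],(467,187)).copy() if 0 else np.vstack([r(t[195:350,125:365],(460,297)),r(im[60:440,:],(460,303))])]))
print(env.sense()["position"])
E
```

```text
[427.41327716 383.2673989  250.87277715]
```

View pics/fin.png

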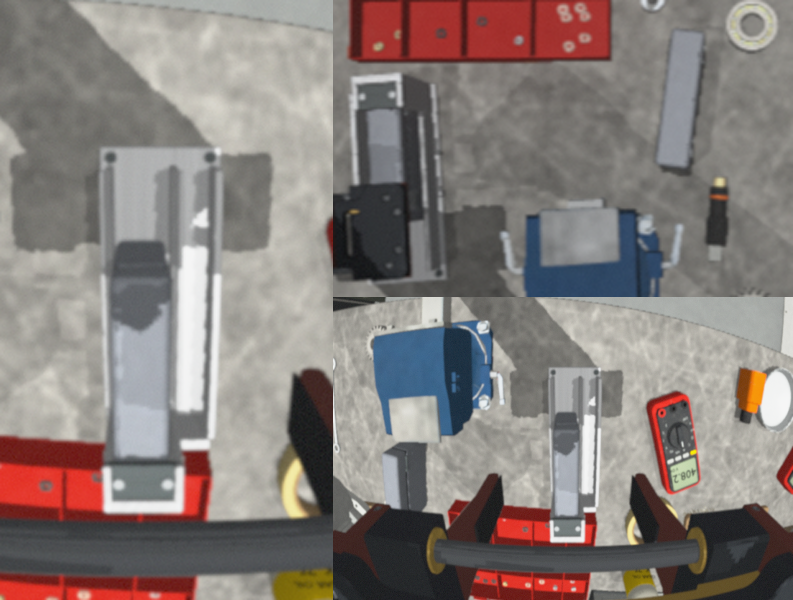

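The picture shows case B upright in the wide bay with its far end under the strap, and case A still standing. I'll measure B's rear top edge, at panel (140,278), to check that it is home.

```bash
python3 - <<'E'
from h import *
import pickle
c=pickle.load(open("wc4.pkl","rb")); p=np.array([466.4,387.4,.097])
im=cv2.imread("pics/w4.png")
def st(u,v,z):
    d=ray("wrist",(u,v),z,c)-p[:2]; C,S=np.cos(p[2]),np.sin(p[2]); return np.round([C*d[0]+S*d[1],-S*d[0]+C*d[1]],1)
f=lambda u,v:((u+.5)/1.665-.5+240,(v+.5)/1.6667-.5+60)
print("rear top edge",st(*f(140,278),108),"rear bottom/side",st(*f(140,242),8),"front plate L/R",st(*f(101,150),8),st(*f(217,150),8),"strap front",st(*f(144,467),118),"sides",st(*f(111,370),108),st(*f(170,370),108))
print("gray column:",[int(x) for x in im[195:240,324].mean(1)])
E
```

```text
rear top edge [-38.3  -1.1] rear bottom/side [-36.4  -1.3] front plate L/R [-98.2 -26.7] [-98.4  49.2] strap front [68.5  0.9] sides [ 13.  -16.9] [13. 15.]
gray column: [173, 174, 174, 173, 175, 171, 171, 166, 152, 123, 93, 84, 82, 81, 82, 82, 80, 80, 81, 80, 79, 81, 85, 88, 91, 84, 81, 82, 81, 82, 87, 97, 105, 113, 112, 108, 102, 100, 98, 99, 97, 99, 98, 98, 99]
```

```bash
python3 -c "
from station import env
print(env.sign_off())"
```

```text
the job is handed in; nothing more can be done
None
```

The loaded case was B (about 7 N on lifting, against about 2 N for A); it sits in the wide bay under the strap and against the stop, A stands on the bench, C was never touched, and the job is handed in at about 17 s of robot time, with no verdict returned.

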